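# Release and open the cuvette reader

## Task

Open the cuvette reader that has the green release tab, ready for loading: with the fingertips press the green tab down so that the lid springs up, then push the lid all the way back until it rests fully open, and take the hand away. Do not lift or shift either reader, leave the blue-tab reader alone with its tab unpressed and lid shut, and leave the dropper bottle and tip box where they are.

Things in the scene. Friction and masses are not known exactly. Their poses are not given: they have to be found in the camera images.
- green_reader: the cuvette reader with the green release tab: white bench box on four rubber feet, 167 deep (x) x 110 wide (y), 2.4 kg, standing loose on the table. Origin: on its underside in the middle of its width, 92 mm behind its front face and 75 mm before its back; x points from front (tab side, towards the robot) to back (hinge side), y to its left, z up. The front 52 mm is a low deck 42 mm high, the rest 62 mm high with the grey lid on top (lid closed: top at 80 mm)
- green_tab (a joint): release rocker with the green pad, rad: 0 up (rest), 0.27 fully down. Sprung: starts to move at about 1.4 N on the pad's middle, lets the lid go at 0.17 to 0.2 (about 3.7 N, 7 mm down), stops at 10 mm (about 5 N); springs back when let go
- green_lid (a joint): lid hinge of the green-tab reader, rad: 0 shut; when the tab is pressed the hook frees the lid and a spring pin lifts it to about 0.55, where it rests; 1.85 is the open stop. The spring acts only below that; above that the lid (about 90 g) falls back to 0.55 if left below about 1.43, and from beyond that falls open by itself, slowly, to the stop and stays there
- green_press (a point): middle of the top of the green pad (26 mm wide along y, 22 mm deep along x), moves with it; at rest 64 mm above the table, 78 mm in front of the reader's origin, 22 mm above the deck. The steel hook stands 17 mm behind this point, up to 73 mm
- blue_reader: the cuvette reader with the blue release tab: white bench box on four rubber feet, 167 deep (x) x 110 wide (y), 2.4 kg, standing loose on the table. Origin: on its underside in the middle of its width, 92 mm behind its front face and 75 mm before its back; x points from front (tab side, towards the robot) to back (hinge side), y to its left, z up. The front 52 mm is a low deck 42 mm high, the rest 62 mm high with the grey lid on top (lid closed: top at 80 mm)
- blue_tab (a joint): release rocker with the blue pad, rad: 0 up (rest), 0.27 fully down. Sprung: starts to move at about 1.4 N on the pad's middle, lets the lid go at 0.17 to 0.2 (about 3.7 N, 7 mm down), stops at 10 mm (about 5 N); springs back when let go
- blue_lid (a joint): lid hinge of the blue-tab reader, rad: 0 shut; when the tab is pressed the hook frees the lid and a spring pin lifts it to about 0.55, where it rests; 1.85 is the open stop. The spring acts only below that; above that the lid (about 90 g) falls back to 0.55 if left below about 1.43, and from beyond that falls open by itself, slowly, to the stop and stays there
- blue_press (a point): middle of the top of the blue pad (26 mm wide along y, 22 mm deep along x), moves with it; at rest 64 mm above the table, 78 mm in front of the reader's origin, 22 mm above the deck. The steel hook stands 17 mm behind this point, up to 73 mm
- green_edge (a point): middle of the front edge of the lid of the green-tab reader (tip of the 30 mm wide, 4 mm thick steel catch tongue that juts 8 mm out of the lid, level with the lid's underside), moves with the lid, 110 mm from the hinge line. The lid is 104 mm wide and 14 mm thick; shut, this point is 66 mm above the table; sprung up, about 123 mm
- green_hinge (a point): middle of the hinge line of that lid: 62 mm behind the reader's origin and 66 mm above the table; the lid turns about the reader's y axis here, its front edge rising and going back
- dropper_bottle: bystander: white dropper bottle with a blue cap, 26 mm wide, 80 mm tall, origin under its centre
- tip_rack: bystander: blue box of pipette tips with a clear lid, 96 x 126 x 85 mm, origin under its centre. (Not listed: a carousel pipette stand at the robot's left, its arms reaching to 0.16 m beside the base axis, 0.34 m up; keep the arm's shoulder and elbow out of it. A hand leaning to the robot's right helps)

How it is judged (in metres and radians):
On the way, in this order (a step that is already met when the one before it is completed fails the run):
1. the green tab is pressed down (value of joint green_tab above 0.15 rad).
2. the lid of the green-tab reader has sprung up (value of joint green_lid between 0.4 and 1.2 rad), for 0.1 s.
At the end, for the whole second after the job is handed in: The lid of the green-tab reader rests at its open stop (joint above 1.75 rad) and its tab is up again; the blue-tab reader is shut; each bystander and the blue-tab reader are within 20 mm of where they stood, the green-tab reader within 25 mm (value of joint green_lid between 1.75 and 1.95 rad and velocity of joint green_lid between -0.1 and 0.1 rad/s and value of joint green_tab below 0.05 rad and value of joint each of blue_lid, blue_tab below 0.06 rad and linear speed of green_reader below 0.02 m/s and distance of each of dropper_bottle, tip_rack, blue_reader from where it was at the start of the episode below 0.02 m and distance of green_reader from where it was at the start of the episode below 0.025 m); the robot touches nothing.
It fails at once if the green-tab reader is shifted or lifted (over 25 mm) or tipped (distance of green_reader from where it was at the start of the episode above 0.025 m or height (world z) of green_reader above 0.01 m or angle between green_reader's own z axis and vertical above 0.12 rad).
It fails at once if the blue-tab reader is shifted (over 20 mm), its tab pressed or its lid opened (distance of blue_reader from where it was at the start of the episode above 0.02 m or value of joint any of blue_tab, blue_lid above 0.1 rad).
It fails at once if the dropper bottle or tip box is moved over 20 mm or lifted (distance of any of dropper_bottle, tip_rack from where it was at the start of the episode above 0.02 m).
It also fails if it takes over 45 s, if anything falls off the work surface, if the arm or the gripper's body presses on something with over 40 N, if the wrist force passes 120 N, or if a joint passes its speed limit or range.

## Robot

A 7-joint arm with a two-finger parallel gripper is mounted at the origin on the work surface; the furniture and walls round the work are solid. World frame = base frame: x ahead of the robot, y to its left, z up, the work surface at z = 0. Lengths are in m, angles in degrees, forces in N, time in s.
With the tool pointing down it reaches from about 0.35 to 0.775 m from the base axis. Payload 3.1 kg.
Tool frame: the origin (TCP) lies on the centre line of the jaws, within the pads' length; the fingertips stand 17 mm ahead of it and the grasp point (between the pads) lies 2 mm behind it (robot.tip_reach is the distance from the TCP to the fingertips, in m); z points along the fingers, y is the direction in which the jaws open and shut (so a half turn about z gives the same grasp; the last joint's range is limited). The gripper opens to 85 mm and grips with 20 to 120 N. Pads are 22 mm wide; open, the fingers measure 114 mm over their backs; the gripper's body (76 mm by 85 mm) begins 54 mm behind the grasp point. The pads swing forward as they close: fully open they stand 13 mm farther back than shut.
Start: joints at [74.845, 17.813, 0.802, 86.603, -0.252, 75.585, -1.558], TCP at [0.122, -0.536, 0.213] pointing down, gripper open.
Joint ranges: [-154.91, 154.91], [-16.99, 109.72], [-72.82, 74.43], [7.12, 147.25], [-82.49, 262.49], [11.32, 116.49], [-174.64, 174.64]. Speed limits (degrees/s): [159.86, 159.86, 180, 180, 180, 180, 180].

## Interface

Orientations are given as [roll, pitch, yaw] about the fixed x, y, z axes, in that order (R = Rz(yaw) Ry(pitch) Rx(roll)).
In Python, from station import robot, fingers, vision, workorder, recognise gives the robot as it stands. Calls block until the motion is done:
- robot.move_to(position, orientation): joint-space move of the TCP to a pose.
- robot.line_to(position, orientation=None, velocity=0.15, f_stop=None): straight line of the TCP; orientation=None keeps the orientation; velocity is the mean speed in m/s. With f_stop (N) it stops when the force on the tool has changed by that much, and returns True; else False.
- robot.move_j(angles): joint-space move.
- fingers.gripper_to(opening, force=None): opening from 0.0 (shut) to 1.0 (fully open); force is the grip in N (None keeps the last); returns when the fingers have stopped.
- robot.pause(seconds).
- robot.inverse_kinematics(position, orientation): joint angles nearest the present ones, or None.
- vision.grab_frame(name): name is "side" or "top" or "wrist"; returns the picture (400x640x3 uint8, red, green, blue); there is no depth.
- vision.calibration(name): a dict with "mtx" (3x3 intrinsics, pixels), "k1" (the pictures are not rectified: a ray, as slopes to the right and down, at radius r is drawn at 1 + k1 r^2 times it, then the intrinsics apply), "extrinsics" (4x4, takes a point from world to camera coordinates); the wrist camera has in their place "T_tool_cam" (4x4, takes a point from camera to tool coordinates, whose origin is the TCP and whose axes are the flange's). Camera axes: x right, y up, looking along -z (the intrinsics and any distortion apply to the point x, -y, -z); pixel columns grow to the right and rows downward; lengths in m; the calibration is good to about 2 mm. A picture is of the moment at which its call begins: read the wrist's pose just before it. calibration takes no time and is no camera call.
A pose or a line that the arm cannot do raises robot.PlanningError and nothing moves.
- workorder.close_job(): hands the job in, once; it reports no verdict.
Trained networks look in the newest picture that a camera, given by its name, has taken for a name from the list of things; names that differ only in an ending like _2 or _b are one class to them, and where a whole thing is asked for, a point or a joint stands for the part that bears it (a point fixed in the world has none). Each returns a list of dicts, best first, with "p" (0 to 1); they miss things now and then, are a little off and sometimes report something else, mostly with a low value. They report only what shows in the picture. A call takes as long as a camera call.
- recognise(label, camera): "rect" ([centre column, centre row, width, height] in pixels, round what is visible of it).
Readings, each from a call of its own:
- robot.current_time_s(): time.
- robot.current_joint_positions(): joint angles.
- robot.current_dq(): joint speeds.
- robot.current_joint_torque(): joint torques, N m.
- robot.current_tool_pos(): TCP position.
- robot.current_eef_rot(): TCP orientation.
- robot.current_contact_force(): force on the tool from outside, world axes, zero at the start.
- robot.current_torque(): the same for the moment, N m.
- robot.current_finger_gap(): opening from 0.0 (shut) to 1.0 (fully open).
Only numpy, scipy, OpenCV 4.12 (cv2) and the standard library are available. Lean on these libraries where they do the work, as an engineer would, in place of code of your own. Each camera call takes 0.05 s, during which the arm holds its last target.

## Working session

There is one attempt and no reset: what is moved stays moved. The work goes in short steps, each a Python script; the robot and the scene stay as the last script left them, time stands still between calls to the robot, and variables do not carry over. Pictures are saved under pics/ and viewed, and the job is handed in when it is done.

```bash
mkdir -p pics; ls; python3 - <<'E'
from station import robot, fingers, vision, workorder, recognise
import cv2
print(robot.current_time_s(),robot.tip_reach,robot.current_tool_pos(),robot.current_eef_rot(),robot.current_finger_gap())
for c in ["side","top","wrist"]:
    im=vision.grab_frame(c); cv2.imwrite(f"pics/{c}0.png",im[:,:,::-1])
    for l in ["green_reader","green_press","green_tab","green_edge","blue_reader","blue_press","dropper_bottle","tip_rack"]:
        try: r=recognise(l,c)
        except Exception as e: r=repr(e)
        print(c,l,r[:3] if isinstance(r,list) else r)
for c in ["side","top","wrist"]: print(vision.calibration(c))
print(robot.current_time_s())
E
```

```text
pics
0.0 0.017 [ 0.12137357 -0.53565644  0.21161046] [-1.79864865e+02  6.32082722e-03  1.27718976e+01] 1.0002690571714072
side green_reader [{'rect': [317.6, 261.9, 90.9, 64.8], 'p': 0.75}]
side green_press [{'rect': [287.8, 252.1, 25.1, 14.8], 'p': 0.76}]
side green_tab [{'rect': [288.9, 252.1, 25.2, 14.5], 'p': 0.59}]
side green_edge [{'rect': [327.6, 249.2, 59.2, 41.0], 'p': 0.69}]
side blue_reader [{'rect': [323.5, 191.9, 73.4, 51.3], 'p': 0.71}]
side blue_press [{'rect': [299.0, 185.6, 18.3, 11.4], 'p': 0.57}]
side dropper_bottle [{'rect': [254.7, 203.8, 12.6, 31.5], 'p': 0.62}, {'rect': [261.8, 157.8, 37.3, 45.5], 'p': 0.62}]
side tip_rack [{'rect': [262.9, 157.1, 37.1, 48.6], 'p': 0.75}, {'rect': [288.5, 251.7, 19.3, 11.0], 'p': 0.51}]
top green_reader [{'rect': [389.3, 215.8, 51.0, 74.1], 'p': 0.81}]
top green_press [{'rect': [389.7, 238.9, 12.2, 19.9], 'p': 0.7}]
top green_tab [{'rect': [392.3, 239.0, 7.8, 16.8], 'p': 0.44}]
top green_edge []
top blue_reader [{'rect': [293.4, 203.9, 45.7, 68.6], 'p': 0.57}]
top blue_press [{'rect': [296.2, 227.2, 6.9, 22.0], 'p': 0.46}, {'re
[... 1191 characters left out ...]
  9.12614263e-04,  9.93102686e-01,
        -1.15284794e+00],
       [ 0.00000000e+00,  0.00000000e+00,  0.00000000e+00,
         1.00000000e+00]])}
{'mtx': array([[294.94175936,   0.        , 318.73175524],
       [  0.        , 294.94175936, 201.07757331],
       [  0.        ,   0.        ,   1.        ]]), 'k1': 0.0012355653217683783, 'T_tool_cam': array([[ 4.51306179e-04,  9.52881630e-01,  3.03342044e-01,
         7.80081670e-02],
       [ 9.99999810e-01, -5.57570088e-04,  2.63702981e-04,
         1.09854634e-04],
       [ 4.20412176e-04,  3.03341867e-01, -9.52881700e-01,
        -1.59998745e-01],
       [ 0.00000000e+00,  0.00000000e+00,  0.00000000e+00,
         1.00000000e+00]])}
1.35
```

View images.

View pics/side0.png

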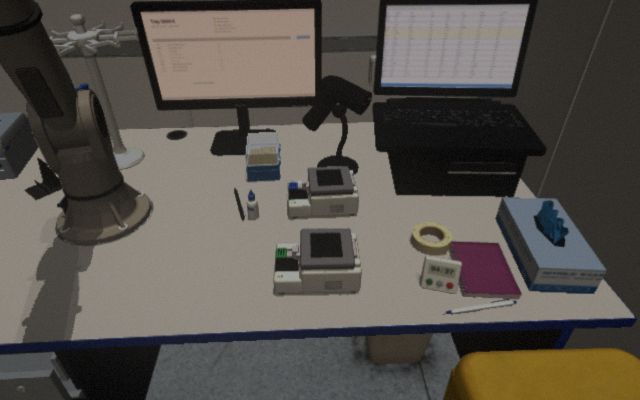

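View pics/top0.png

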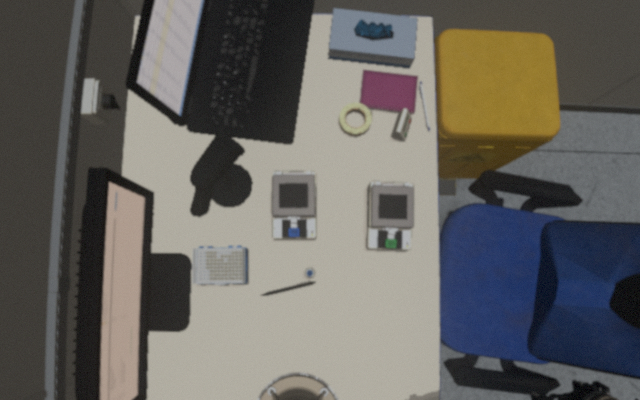

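```bash
cat > h.py <<'E'
import numpy as np, cv2
from station import vision
def ray(c,u,v):
    k=vision.calibration(c); M=k["mtx"]; E=k["extrinsics"]
    d=np.array([(u-M[0,2])/M[0,0],(v-M[1,2])/M[1,1]]); s=d.copy()
    for _ in range(20): s=d/(1+k["k1"]*(s@s))
    R=E[:3,:3]; o=-R.T@E[:3,3]; return o,R.T@np.array([s[0],-s[1],-1])
def atz(c,u,v,z):
    o,d=ray(c,u,v); return o+d*(z-o[2])/d[2]
def proj(c,P,T=None):
    k=vision.calibration(c); M=k["mtx"]; E=k["extrinsics"] if T is None else T
    p=(E[:3,:3]@np.asarray(P,float).T).T+E[:3,3]
    s=np.c_[p[:,0]/-p[:,2],-p[:,1]/-p[:,2]]; s=s*(1+k["k1"]*(s**2).sum(1))[:,None]
    return s*[M[0,0],M[1,1]]+[M[0,2],M[1,2]]
def tri(c1,p1,c2,p2):
    o1,d1=ray(c1,*p1);o2,d2=ray(c2,*p2)
    A=np.c_[d1,-d2]; t=np.linalg.lstsq(A,o2-o1,rcond=None)[0]
    a=o1+d1*t[0];b=o2+d2*t[1]; return (a+b)/2,np.linalg.norm(a-b)
E
python3 - <<'E'
from h import *
print(tri("side",(288,252),"top",(390.5,239)))
print(tri("side",(298.5,185.5),"top",(294.5,229)))
print("press",atz("side",288,252,.062),atz("top",390.5,239,.062))
print("reader c",atz("top",390.5,216,.05))
t=cv2.imread("pics/top0.png")[160:260,340:440]; s=cv2.imread("pics/side0.png")[215:305,265:370]
cv2.imwrite("pics/crop_t.png",cv2.resize(t,None,fx=6,fy=6,interpolation=2)); cv2.imwrite("pics/crop_s.png",cv2.resize(s,None,fx=6,fy=6,interpolation=2))
E
```

```text
(array([ 0.44670451, -0.22266148,  0.06038937]), np.float64(0.0017210667742680534))
(array([0.47008747, 0.01188901, 0.05969572]), np.float64(0.003556973425012782))
press [ 0.44764149 -0.22429089  0.062     ] [ 0.44575714 -0.22247572  0.062     ]
reader c [ 0.50336942 -0.22480176  0.05      ]
```

View pics/crop_t.png

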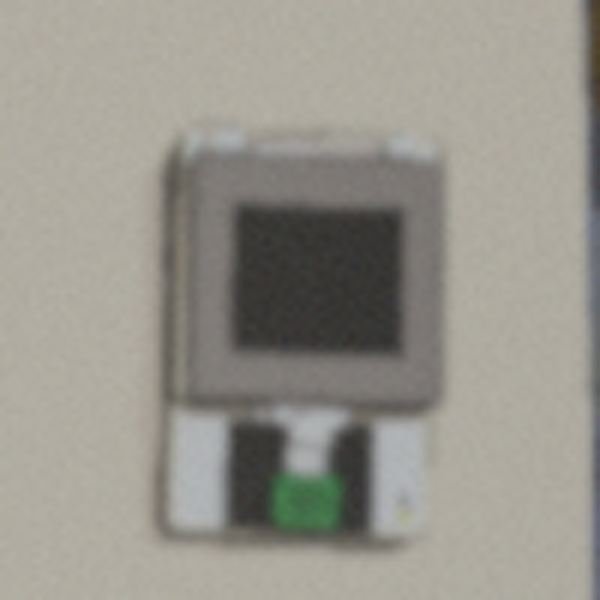

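View pics/crop_s.png

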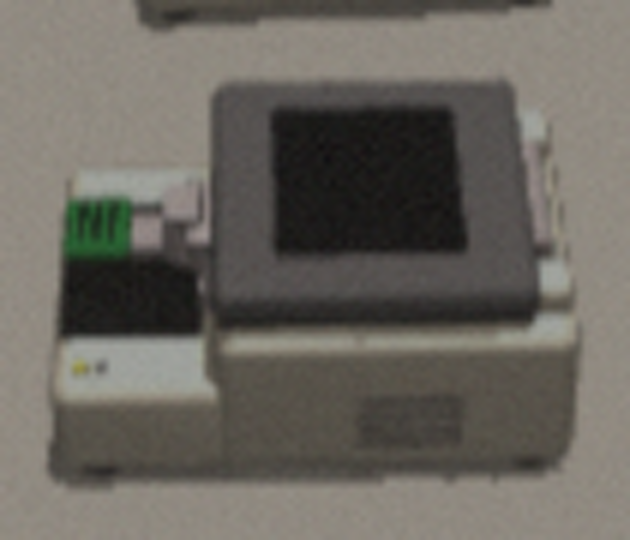

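```bash
cat > fit.py <<'E'
from h import *
from scipy.optimize import least_squares
t=lambda a,b:(340+a/6,160+b/6); s=lambda a,b:(265+a/6,215+b/6)
# cv2 resize: half pixel offset
obs=[("top",(-40,52,80),t(186,402)),("top",(-40,-52,80),t(442,406)),("top",(-92,55,42),t(168,532)),("top",(-92,-55,42),t(418,536)),
("side",(-40,-52,80),s(215,303)),("side",(-40,52,80),s(216,88)),("side",(-92,-55,42),s(60,396)),
("top",(-78,0,64),t(307,500)),("side",(-78,0,64),s(98,226))]
W=lambda q,P:np.array([q[0]+np.cos(q[2])*P[0]/1e3-np.sin(q[2])*P[1]/1e3,q[1]+np.sin(q[2])*P[0]/1e3+np.cos(q[2])*P[1]/1e3,P[2]/1e3])
f=lambda q:np.concatenate([proj(c,[W(q,P)])[0]-p for c,P,p in obs])
r=least_squares(f,[.52,-.224,0],loss="soft_l1",x_scale=[.01,.01,.02])
if __name__=="__main__":
    print(r.x[:2],np.degrees(r.x[2])); print(np.round(f(r.x).reshape(-1,2),1))
    for n,P in dict(press=(-78,0,64),edge=(-48,0,66),hinge=(62,0,66)).items(): print(n,W(r.x,P))
E
python3 fit.py; python3 - <<'E'
from station import robot
import numpy as np
# plan feasibility from current
for rpy in ([180,0,0],[180,0,90],[180,0,-90],[180,30,0],[180,-30,0],[150,0,0],[-150,0,0]):
  for p in ([.445,-.223,.10],[.50,-.223,.2],[.62,-.223,.2]):
    q=robot.inverse_kinematics(p,rpy); print(rpy,p,None if q is None else np.round(q))
E
```

```text
[ 0.5135017  -0.22606225] -0.7444648948499052
[[ 0.3 -0.4]
 [ 0.6 -0.1]
 [ 0.1  0.1]
 [ 2.6  0.3]
 [ 0.3 -1.4]
 [-0.3 -1.7]
 [-0.9 -0.4]
 [ 0.5 -0.2]
 [ 0.4 -0.9]]
press [ 0.43550829 -0.22504879  0.064     ]
edge [ 0.46550576 -0.22543858  0.066     ]
hinge [ 0.57549647 -0.22686781  0.066     ]
[180, 0, 0] [0.445, -0.223, 0.1] [ 39.  18. -18. 104.   6.  59. -71.]
[180, 0, 0] [0.5, -0.223, 0.2] [ 36.  19. -19.  88.   6.  74. -73.]
[180, 0, 0] [0.62, -0.223, 0.2] [ 29.  33. -19.  68.  10.  81. -79.]
[180, 0, 90] [0.445, -0.223, 0.1] [ 49.  20. -31. 103.  12.  60.  14.]
[180, 0, 90] [0.5, -0.223, 0.2] [ 45.  21. -31.  87.  11.  75.  13.]
[180, 0, 90] [0.62, -0.223, 0.2] [ 36.  35. -31.  67.  17.  82.   7.]
[180, 0, -90] [0.445, -0.223, 0.1] [  29.   17.   -6.  104.    2.   59. -157.]
[180, 0, -90] [0.5, -0.223, 0.2] [  28.   18.   -7.   88.    2.   74. -160.]
[180, 0, -90] [0.62, -0.223, 0.2] [  20.   31.   -3.   68.    2.   80. -163.]
[180, 30, 0] [0.445, -0.223, 0.1] [ 28.  40. -17.  76.  17.  95. -81.]
[180, 30, 0] [0.5, -0.223, 0.2] [ 26.  43. -19.  58.  18. 111. -80.]
[180, 30, 0] [0.62, -0.223, 0.2] None
[180, -30, 0] [0.445, -0.223, 0.1] [ 56.   5. -18. 129. -38.  27. -20.]
[180, -30, 0] [0.5, -0.223, 0.2] [ 54.   2. -21. 115. -24.  40. -41.]
[180, -30, 0] [0.62, -0.223, 0.2] [ 42.  14. -20. 102. -11.  38. -59.]
[150, 0, 0] [0.445, -0.223, 0.1] [  42.   23.  -49.  114.   53.   67. -125.]
[150, 0, 0] [0.5, -0.223, 0.2] [  46.   25.  -59.   98.   51.   81. -116.]
[150, 0, 0] [0.62, -0.223, 0.2] [  28.   34.  -42.   79.   52.   85. -111.]
[-150, 0, 0] [0.445, -0.223, 0.1] [ 48.  33. -10.  89. -18.  79. -45.]
[-150, 0, 0] [0.5, -0.223, 0.2] [ 45.  32. -10.  75. -19.  91. -53.]
[-150, 0, 0] [0.62, -0.223, 0.2] [ 38.  45. -12.  53. -18.  97. -62.]
```

```bash
python3 - <<'E'
from fit import *
from station import robot, fingers, vision, recognise
from scipy.spatial.transform import Rotation as Ro
fingers.gripper_to(0.0)
rpy=[180,-8,0]
robot.move_to([.40,-.225,.25],rpy)
p=robot.current_tool_pos(); e=robot.current_eef_rot(); print(p,e,robot.current_finger_gap(),robot.current_joint_positions())
im=vision.grab_frame("wrist")
T=np.eye(4);T[:3,:3]=Ro.from_euler("xyz",e,degrees=True).as_matrix();T[:3,3]=p
E=np.linalg.inv(T@vision.calibration("wrist")["T_tool_cam"]); np.save("E1.npy",E)
b=im[:,:,::-1].copy(); cv2.imwrite("pics/w1raw.png",b)
for P in [(-78,0,64),(-40,52,80),(-40,-52,80),(-92,55,42),(-92,-55,42),(-48,0,66),(-89,13,64),(-89,-13,64),(-67,13,64),(-67,-13,64)]:
    u=proj("wrist",[W(r.x,P)],E)[0]; print(P,np.round(u,1)); cv2.circle(b,tuple(int(x) for x in np.round(u)),3,(0,0,255),1)
print(recognise("green_press","wrist"),robot.current_contact_force(),robot.current_time_s())
cv2.imwrite("pics/w1.png",b)
E
```

```text
[ 0.39948576 -0.22638418  0.24991516] [ 1.79972384e+02 -7.98358882e+00 -1.24658039e-01] 0.001404406286823406 [ 47.04193884   1.25806355 -16.50770697 101.66359004  -3.88141011
  70.26458525 -58.47514216]
(-78, 0, 64) [317.6 166.7]
(-40, 52, 80) [271.6 132.9]
(-40, -52, 80) [364.2 134. ]
(-92, 55, 42) [274.5 176.3]
(-92, -55, 42) [360.5 177.3]
(-48, 0, 66) [317.9 141.1]
(-89, 13, 64) [306.7 175.8]
(-89, -13, 64) [328.3 176. ]
(-67, 13, 64) [306.8 157.3]
(-67, -13, 64) [328.6 157.6]
[{'rect': [37.3, 214.6, 74.2, 80.9], 'p': 0.16}] [0.30269927 0.26493811 0.82234532] 3.75
```

View pics/w1.png

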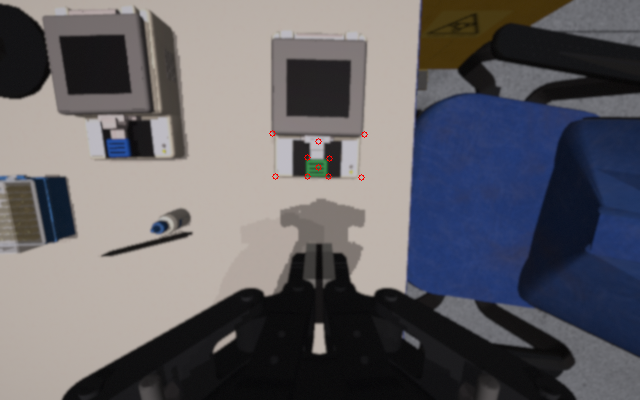

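The overlay matches: the green pad is at about (317,168), predicted at (317.6,166.7), and the lid and deck corners line up. Next I press the tab.

```bash
cat >> h.py <<'E'
from scipy.spatial.transform import Rotation as Ro
def tcp(tip,rpy): return np.asarray(tip)-.017*Ro.from_euler("xyz",rpy,degrees=True).as_matrix()[:,2]
E
python3 - <<'E'
from fit import *
from station import robot, fingers, vision, recognise
rpy=[180,-8,0]
x,y,_=W(r.x,(-80,0,64))
robot.move_to(tcp([x,y,.085],rpy),rpy)
print(robot.current_contact_force())
hit=robot.line_to(tcp([x,y,.0505],rpy),rpy,velocity=.03,f_stop=15)
print(hit,robot.current_tool_pos(),tcp([x,y,.0505],rpy),robot.current_contact_force())
robot.pause(.3)
cv2.imwrite("pics/s2.png",vision.grab_frame("side")[200:320,240:400,::-1].repeat(4,0).repeat(4,1))
cv2.imwrite("pics/w2.png",vision.grab_frame("wrist")[:,:,::-1]); print(robot.current_time_s())
E
```

```text
[ 0.63655456 -0.0547565   0.40387872]
False [ 0.43137219 -0.22516457  0.06757484] [ 0.43114252 -0.22502281  0.06733456] [-0.42080466  0.40126072  0.5504569 ]
6.1083
```

View pics/s2.png

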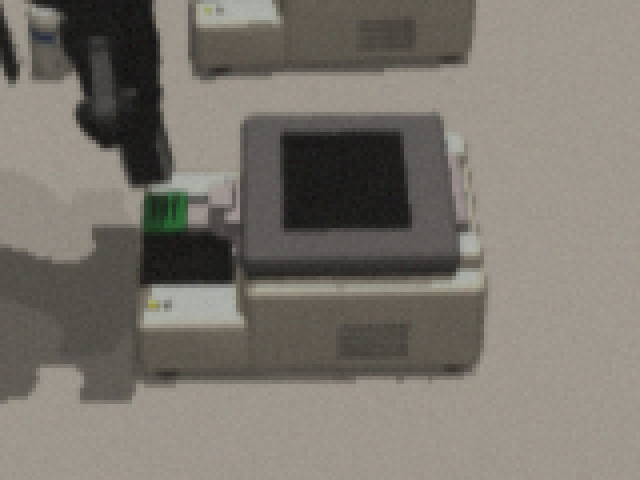

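View pics/w2.png

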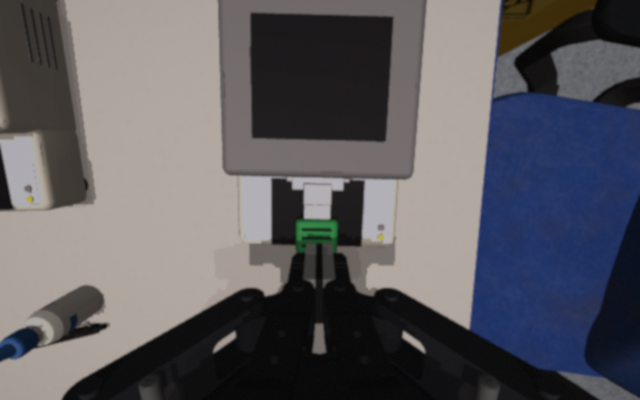

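```bash
python3 - <<'E'
from fit import *
from station import robot, fingers, vision, recognise
p=robot.current_tool_pos(); e=robot.current_eef_rot()
R=Ro.from_euler("xyz",e,degrees=True).as_matrix(); print(p,e, robot.current_finger_gap())
T=np.eye(4);T[:3,:3]=R;T[:3,3]=p
E=np.linalg.inv(T@vision.calibration("wrist")["T_tool_cam"])
for q in [(0,0,.017),(.011,0,.017),(-.011,0,.017),(.011,0,.004),(0.011,0,-.03)]:
    P=p+R@np.array(q); print(q,P,proj("wrist",[P],E),proj("side",[P]),(proj("side",[P])-[240,200])*4,proj("top",[P]))
P=W(r.x,(-78,0,64));print(proj("wrist",[P],E),(proj("side",[P])-[240,200])*4)
w=vision.grab_frame("wrist")[160:300,240:400,::-1]; cv2.imwrite("pics/w3.png",cv2.resize(w,None,fx=5,fy=5,interpolation=2)[:600])
w=vision.grab_frame("top")[200:280,340:440,::-1]; cv2.imwrite("pics/t3.png",cv2.resize(w,None,fx=6,fy=6,interpolation=2))
E
```

```text
[ 0.43116793 -0.22501065  0.06737784] [ 1.79998178e+02 -8.00440504e+00  1.23898729e-03] 0.002187600873963506
(0, 0, 0.017) [ 0.43353517 -0.22501114  0.05054347] [[318.73689878 232.48977353]] [[281.12795492 256.80013696]] [[164.51181968 227.20054784]] [[390.83008845 244.22663371]]
(0.011, 0, 0.017) [ 0.444428   -0.22501091  0.05207521] [[318.74303667 216.68322692]] [[286.60117073 256.02165254]] [[186.40468292 224.08661015]] [[390.89859318 239.76563368]]
(-0.011, 0, 0.017) [ 0.42264234 -0.22501138  0.04901173] [[318.73097023 247.75751295]] [[275.6620577  257.57819234]] [[142.64823079 230.31276936]] [[390.76007345 248.6835454 ]]
(0.011, 0, 0.004) [ 0.44261776 -0.22501053  0.06494856] [[318.7278241  224.36826386]] [[285.36362683 251.23664001]] [[181.45450732 204.94656005]] [[391.73471397 240.23278726]]
(0.011, 0, -0.03) [ 0.43788329 -0.22500956  0.09861731] [[318.67567603 250.71251379]] [[282.01704578 238.30386614]] [[168.0681831  153.21546454]] [[394.01327398 241.50590638]]
[[318.78654031 235.39702165]] [[167.02802309 206.9826912 ]]
```

View pics/w3.png

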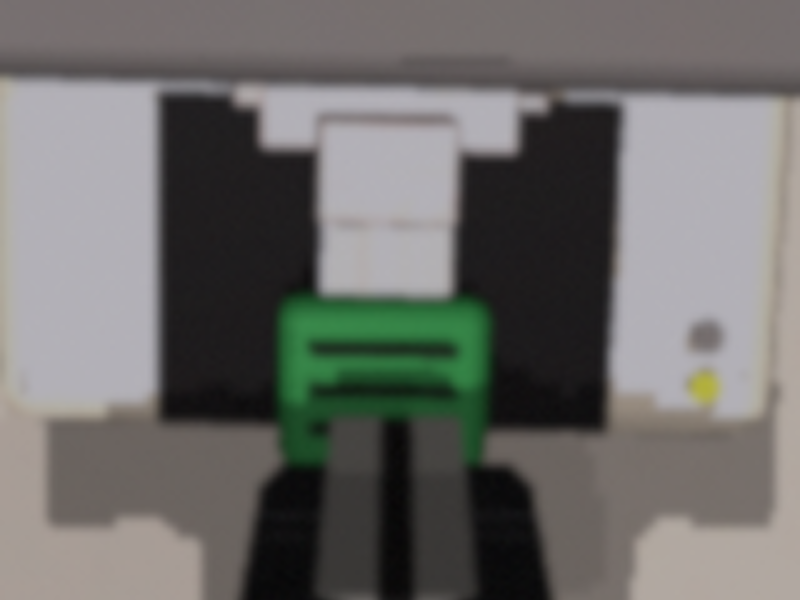

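View pics/t3.png

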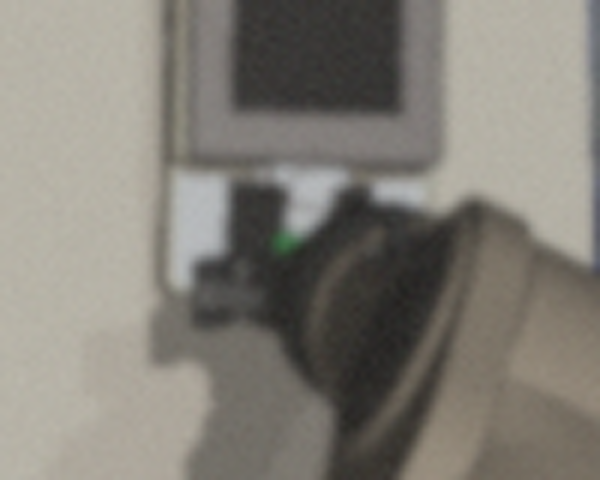

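```bash
python3 - <<'E'
from fit import *
from station import robot, vision
from scipy.optimize import least_squares
p=robot.current_tool_pos(); R=Ro.from_euler("xyz",robot.current_eef_rot(),degrees=True).as_matrix()
T=np.eye(4);T[:3,:3]=R;T[:3,3]=p
E=np.linalg.inv(T@vision.calibration("wrist")["T_tool_cam"])
im=vision.grab_frame("side")[225:270,255:305,::-1]; cv2.imwrite("pics/s4.png",cv2.resize(im,None,fx=12,fy=12,interpolation=2))
for yo in (-.012,0,.012):
    g=lambda q:[proj("wrist",[p+R@np.array([q[0],yo,q[1]])],E)[0,1]-243.6,proj("side",[p+R@np.array([q[0],yo,q[1]])])[0,1]-245.5]
    s=least_squares(g,[0,0],x_scale=.01); P=p+R@np.array([s.x[0],yo,s.x[1]]); print(yo,s.x,P,proj("side",[P]))
E
```

```text
-0.012 [ 0.00132725 -0.00218407] [ 0.43215246 -0.21302039  0.06971556] [[280.00212512 245.5       ]]
0 [ 0.00620386 -0.01222358] [ 0.43558476 -0.22501956  0.08033687] [[281.33892018 245.5       ]]
0.012 [ 0.01108083 -0.0222631 ] [ 0.4390174  -0.23701874  0.09095824] [[282.7286249 245.5      ]]
```

View pics/s4.png

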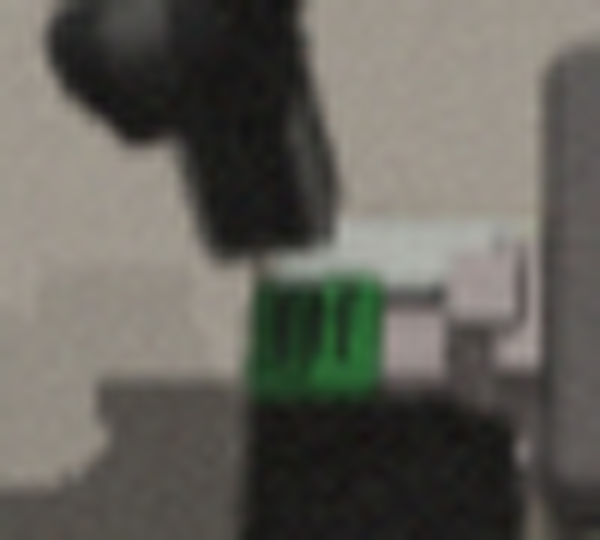

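The fingertips sit about 30 mm farther back than `tip_reach` says. The side and wrist views agree on this, and there has been no contact yet. I'll carry on down under force control, shifted 5 mm forward.

```bash
python3 - <<'E'
from fit import *
from station import robot, fingers, vision, recognise
rpy=[180,-8,0]
b=np.array([.4362,-.225,.0674])
robot.line_to(b,rpy,velocity=.05)
f0=robot.current_contact_force()
for d in (.012,.018,.022,.025,.028,.031):
    hit=robot.line_to(b-[0,0,d],rpy,velocity=.03,f_stop=12)
    print(d,hit,robot.current_tool_pos()[2],robot.current_contact_force()-f0)
    if hit: break
    if (robot.current_contact_force()-f0)[2]>6: break
robot.pause(.2)
cv2.imwrite("pics/s5.png",vision.grab_frame("side")[200:320,240:400,::-1].repeat(4,0).repeat(4,1))
cv2.imwrite("pics/w5.png",vision.grab_frame("wrist")[:,:,::-1]); print(robot.current_time_s())
E
```

```text
0.012 False 0.055180465828291655 [0.2681916  1.0562595  0.45010412]
0.018 False 0.0491095435321744 [-0.22216028  0.70936065  0.44788548]
0.022 False 0.04549021731704857 [-0.25770205 -0.48268953  1.74352715]
0.025 False 0.042379680260255466 [-0.88224815 -1.04622584  2.81560571]
0.028 False 0.039439150749283065 [-3.32107376 -0.80069542  5.59592911]
0.031 False 0.03661401552627428 [-6.94617105  0.09309399  7.94704704]
8.7417
```

View pics/s5.png

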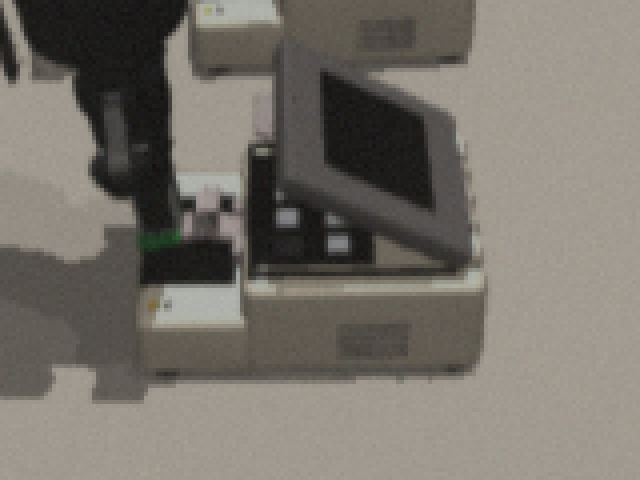

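View pics/w5.png

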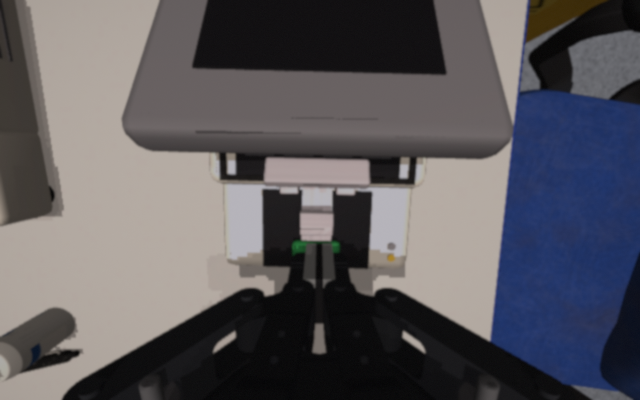

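Lid has sprung up, with the tongue at about (265,110) in the side crop, and the fingers still hold the pad down. I'll release the tab and push the lid back along its arc.

```bash
cat > arc.py <<'E'
from fit import *
rpy=[180,-8,0]; Rt=Ro.from_euler("xyz",rpy,degrees=True).as_matrix(); off=Rt@np.array([.0085,0,-.0155])
up=-Rt[:,2]
H=W(r.x,(62,0,66)); yaw=r.x[2]; fx=np.array([np.cos(yaw),np.sin(yaw),0]); Z=np.array([0,0,1.])
def goal(th,back=0): # TCP
    C=H+.110*(-np.cos(th)*fx+np.sin(th)*Z)
    return C-.014*up-off-back*fx
E
python3 - <<'E'
from arc import *
from station import robot, vision
p=robot.current_tool_pos()
robot.line_to([p[0]-.003,p[1],p[2]+.02],rpy,velocity=.06)
robot.line_to([p[0]-.006,p[1],.08],rpy,velocity=.1)
g=goal(.55,.02); print(g,goal(.55),goal(1.6))
robot.line_to(g,rpy,velocity=.1)
print(robot.current_tool_pos(),robot.current_contact_force())
cv2.imwrite("pics/s6.png",vision.grab_frame("side")[180:300,240:400,::-1].repeat(4,0).repeat(4,1))
q=robot.current_joint_positions()
print([robot.inverse_kinematics(goal(t),rpy) is not None for t in (.55,.8,1,1.2,1.4,1.6,1.7)],robot.current_time_s())
E
```

```text
[ 0.45741671 -0.2253895   0.09309972] [ 0.47741502 -0.22564936  0.09309972] [ 0.57439648 -0.22690955  0.14555722]
[ 0.45686145 -0.22498061  0.09239048] [ 0.67171912 -0.43363016 -0.42383465]
[True, True, True, True, True, True, True] 10.1417
```

View pics/s6.png

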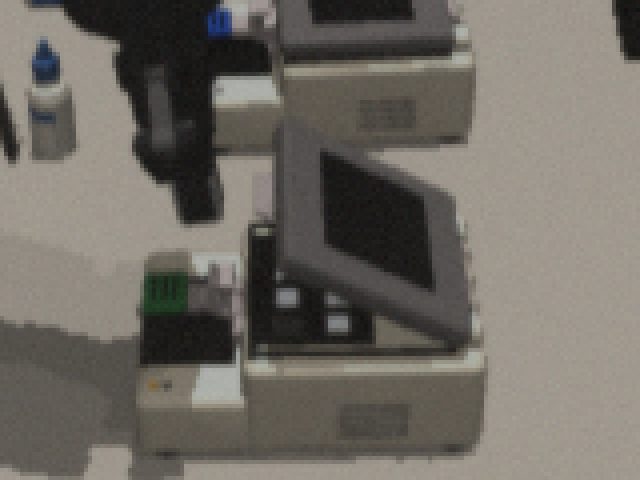

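```bash
python3 - <<'E'
from arc import *
from station import robot, vision
f0=robot.current_contact_force()
for i,t in enumerate((.55,.7,.9,1.1,1.3,1.45,1.58)):
    hit=robot.line_to(goal(t),rpy,velocity=.06,f_stop=10)
    print(t,hit,robot.current_tool_pos(),np.round(robot.current_contact_force()-f0,1))
    if hit: break
    if t in(.9,1.3,1.58): cv2.imwrite(f"pics/s7_{t}.png",vision.grab_frame("side")[160:310,240:400,::-1].repeat(4,0).repeat(4,1))
print(robot.current_time_s())
E
python3 -c "
import cv2,glob,numpy as np
cv2.imwrite('pics/s7.png',cv2.resize(np.hstack([cv2.imread(f) for f in sorted(glob.glob('pics/s7_*'))]),None,fx=.4,fy=.4))"
```

```text
0.55 False [ 0.47801689 -0.22551674  0.09302807] [ 0.2 -1.1  0.8]
0.7 False [ 0.48791301 -0.22586835  0.10722978] [-0.5 -0.9  0.5]
0.9 False [ 0.50330502 -0.22599019  0.12209207] [0.2 0.2 0.3]
1.1 False [ 0.52164158 -0.22606857  0.13375545] [-0.7 -0.4 -0.1]
1.3 False [ 0.54188905 -0.2263708   0.14153481] [-0.5 -0.4  0.3]
1.45 False [ 0.55821365 -0.22651171  0.14479117] [-0.1 -0.7  0.6]
1.58 False [ 0.57262701 -0.22660687  0.14551511] [-0.1 -0.8  0.9]
13.5667
```

View pics/s7.png

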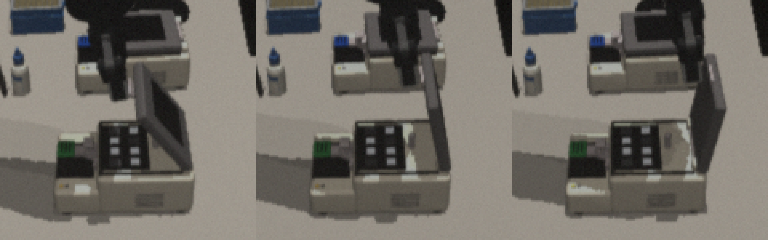

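The lid is moving back steadily and is now past vertical. I'll wait for it to fall open, then retreat.

```bash
python3 - <<'E'
from arc import *
from station import robot, vision
robot.line_to(goal(1.66),rpy,velocity=.05,f_stop=10)
robot.pause(.8)
p=robot.current_tool_pos()
robot.line_to([p[0]-.10,p[1],p[2]+.02],rpy,velocity=.1)
robot.line_to([p[0]-.14,p[1],.28],rpy,velocity=.15)
robot.pause(1)
for i in range(2):
    a=vision.grab_frame("side")[160:310,240:400,::-1]; b=vision.grab_frame("top")[150:300,270:430,::-1]
    cv2.imwrite(f"pics/f{i}.png",np.hstack([a,b]).repeat(2,0).repeat(2,1)); robot.pause(.5)
cv2.imwrite("pics/fw.png",vision.grab_frame("wrist")[:,:,::-1])
th=1.85
for P in [(62-102*np.cos(th)+14*np.sin(th),y,66+102*np.sin(th)+14*np.cos(th)) for y in(-52,52)]+[(-92,-55,42),(-78,0,64)]:
    print((proj("side",[W(r.x,P)])[0]-[240,160])*2,(proj("top",[W(r.x,P)])[0]-[270,150])*2+[320,0])
print(robot.current_contact_force(),robot.current_time_s())
E
```

```text
[285.45503587 136.61364866] [622.52867598  23.89425382]
[267.75355212  67.70487752] [531.79260019  21.49510595]
[ 68.14148722 241.25072275] [604.58908046 199.30057976]
[ 83.51401154 183.4913456 ] [563.41655528 186.35348768]
[ 0.12972109 -0.76127918  0.4353746 ] 19.0667
```

View pics/f1.png

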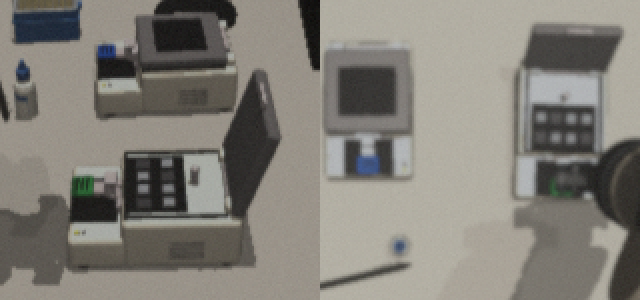

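View pics/fw.png

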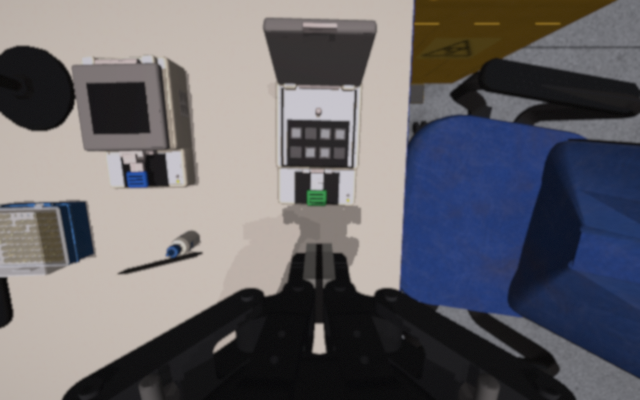

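```bash
python3 - <<'E'
from arc import *
a=cv2.imread("pics/f0.png").astype(int);b=cv2.imread("pics/f1.png").astype(int)
print(abs(a-b).mean(), abs(a-b)[60:220,215:290].mean())
for th in (1.6,1.75,1.85):
  for y in(-52,52):
    pts=[(62-d*np.cos(th)+h*np.sin(th),y,66+d*np.sin(th)+h*np.cos(th)) for d,h in((102,14),(102,0))]
    print(th,y,[((proj(c,[W(r.x,P)])[0]-o)*2+q).round(1).tolist() for P in pts for c,o,q in(("side",[240,160],[0,0]),("top",[270,150],[320,0]))])
im=cv2.imread("pics/f1.png"); cv2.imwrite("pics/z.png",np.hstack([cv2.resize(im[50:230,200:300],None,fx=3.3,fy=3.3),cv2.resize(im[10:190,500:640],None,fx=3.3,fy=3.3)]))
E
```

```text
1.9589027777777779 2.1293888888888888
1.6 -52 [[257.6, 130.8], [624.1, 43.8], [241.4, 130.9], [624.3, 56.0]]
1.6 52 [[242.7, 62.1], [532.5, 41.5], [228.2, 62.2], [532.5, 53.6]]
1.75 -52 [[274.7, 133.6], [623.3, 31.5], [258.9, 131.8], [623.9, 43.0]]
1.75 52 [[258.1, 64.8], [532.2, 29.1], [243.9, 63.1], [532.4, 40.6]]
1.85 -52 [[285.5, 136.6], [622.5, 23.9], [270.2, 133.6], [623.4, 34.8]]
1.85 52 [[267.8, 67.7], [531.8, 21.5], [254.1, 64.8], [532.2, 32.4]]
```

View pics/z.png

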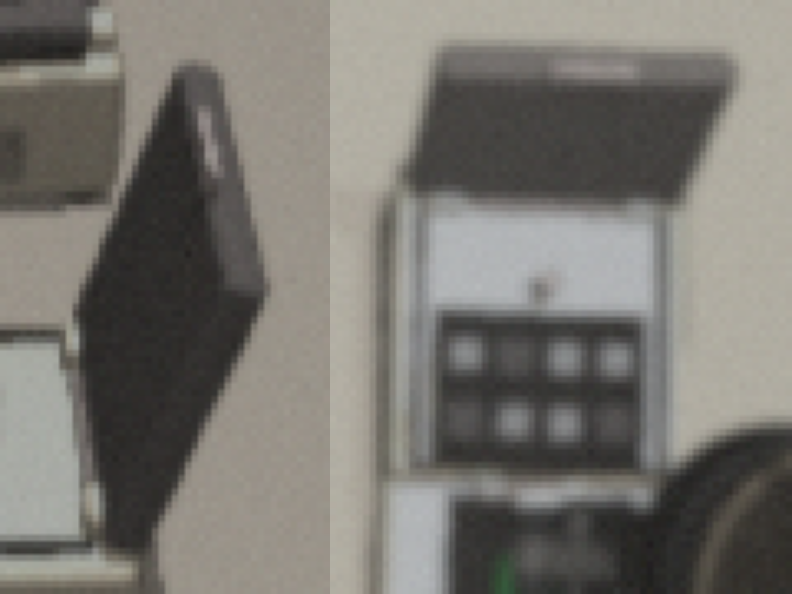

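```bash
python3 -c "
from station import workorder,robot
workorder.close_job(); print(robot.current_time_s())"
```

```text
the job is handed in; nothing more can be done
the job is handed in; nothing more can be done
```

The green-tab reader is open for loading, and I handed the job in at about 19 to 20 s on the robot's clock. No verdict was reported.

**What I did:** I located the reader from the top and side pictures and confirmed it with the wrist camera to about 2 pixels. I pressed the green tab with shut fingertips at about 8 N down (11 N in all). The lid sprung up, I pushed it back along its arc past the balance point, let it fall open, and took the hand up and away.

**Last checks:**
- **Lid:** its rear edge in the top picture matches the 1.85 rad stop (row 23.6 against 21.5–23.9 expected), and two pictures 0.5 s apart show no movement. The side view reads a little lower, by about 3 pixels at the lid corners, or roughly 1.8 rad. That is still above the required 1.75.
- **Green tab and reader:** the tab looks up again in the last side and wrist pictures. The reader's front corner is within a pixel of where it started.
- **Everything else:** the blue reader looks shut with its tab up. The bottle and tip box look undisturbed, but I only checked these by eye.
- **Hand:** it was clear of everything, with a force reading under 1 N, which is sensor noise.

**What disagreed:** the shut fingertips ended about 16 mm behind the TCP, not 17 mm ahead as stated. The first press therefore stopped short without touching anything. I measured the offset from the pictures and corrected it before pressing again.

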